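Refit the hatch of the soap-water trap

ROBOT

A 6-joint arm with a two-finger parallel gripper is mounted at the origin on the work surface. World frame = base frame: x ahead of the robot, y to its left, z up, the work surface at z = 0. Lengths are in m, angles in degrees, forces in N, time in s.
With the tool pointing down it reaches from about 0.3 to 0.75 m from the base axis. Payload 8.5 kg.
Tool frame: the origin (TCP) lies between the finger pads, 19 mm behind the fingertips; this is the grasp point; z points along the fingers, y is the line along which they close (so a half turn about z gives the same grasp; the last joint's range is limited). The gripper opens to 85 mm and grips with 20 to 120 N. Pads are 22 mm wide; open, the fingers measure 114 mm over their backs; the gripper's body (76 mm by 85 mm) begins 54 mm behind the grasp point. The pads swing forward as they close: fully open they stand 13 mm farther back than shut.
Start: joints at [62.664, 21.807, 74.336, -0, 83.858, -12.336], TCP at [0.142, 0.531, 0.25] pointing down, gripper open.
Joint ranges: [-178.18, 178.18], [-50.72, 133.34], [12.68, 142.11], [-81.47, 261.47], [9.98, 163.14], [-165.26, 165.26]. Speed limits (degrees/s): [136.94, 136.94, 180, 180, 180, 180].

INTERFACE

Orientations are given as a 3x3 rotation matrix whose columns are the frame's x, y, z axes.
In Python, from rig import env, optics gives the robot as it stands.
- The arm moves only by the shell command python3 -m jog 'ROWS' [OPENING] [FORCE]. ROWS is JSON, a list of rows, each an object with "linear": the shift along the tool's x, y, z in units of 40 mm (1.0 is 40 mm), a list of three; "roll": the turn about the tool's z in units of 5 degrees (1.0 is 5 degrees). A call has 1 to 12 rows; each row shifts and turns the commanded pose from where the row before left it, along the tool's axes as they then stand; what a row does not reach is not made up. A row lasts 1/12 s, in which the tool goes at most 41.7 mm and 7.16 degrees, less where a joint would pass 70% of its speed; a pose out of reach is approached as far as the arm can. A call is refused whole if a number of a shift passes 1 or a number of a turn 1, either way. A call with a gripper value outside its range is refused whole. OPENING is the opening, from -1 (shut) to 1 (fully open), set as the call begins (- or left out, the last holds). The fingers move at their own pace and stop on an object; FORCE is the grip in N (left out, the last holds). Time passes only in rows, so rows that do not move let the fingers close. It gives the time, the measured TCP pose, the force, the opening and the grip force at its end, in the units of the state.
- env.observe(): the state, without advancing time (a new reading comes with each control period).
- optics.get_image(name): name is "scene" or "top" or "wrist"; returns the picture (384x512x3 uint8, red, green, blue); there is no depth.
- optics.calibration(name): a dict with "fov_y" (degrees; the focal length in pixels is half the picture's height over the tangent of half this angle, whatever the lens; pixels are square), "cx", "cy" (the principal point, pixels), "T" (4x4, takes a point from camera to world coordinates). Camera axes: x right, y down, z forward; pixel columns grow to the right and rows downward; lengths in m; the calibration is good to about 2 mm. A picture is of the moment at which its call begins: read the wrist's pose just before it. calibration takes no time and is no camera call; for the wrist camera it gives the pose at the moment of the call.
- env.close_job(): hands the job in; it is judged then, once.
The state is a dict: "time_s": time; "q": joint angles; "qvel": joint speeds; "joint_efforts": joint torques, N m; "position": TCP position; "tool_rot": TCP orientation; "ft_force": force on the tool from outside, world axes, zero at the start; "wrist_torque": the same for the moment, N m; "grip_width": finger opening in m; "gripper_force": force on a finger pad.
Only numpy, scipy, OpenCV 4.12 (cv2) and the standard library are available. Lean on these libraries where they do the work, as an engineer would, in place of code of your own. Each camera call takes 0.05 s, during which the arm holds its last target. There are 200 camera calls.

TASK

Put the green hatch panel back inside the cement trap by the wash basin: tilt it, pass one end well in under the wide steel lip, lower the other end through the opening, then slide it under the narrow lip until it comes up against the hidden stop and settles flat in its seat. Ease it in gently by feel without forcing it against the trap, let go of it, and leave the soap dish, comb and bucket lid where they are.

Things in the scene. Friction and masses are not known exactly. Their poses are not given: they have to be found in the camera images.
- trap: Fixed grey cement box, 268 (x) x 140 (y) x 46 mm tall; origin under its centre, z up, +x roughly away from the robot (yaw varies). Walls 14 mm: the channel inside spans x -120..+120, y -57..+57, floor at z 4 mm. Two steel lips bridge it, leaving an opening 120 long (x) x 114 mm. In it, half hidden, lies a fixed plastic seat tray (see seat_drawn).
- wide_lip (a point): Middle of the free edge, at the top, of the wide steel lip: trap x -44, y 0, z 46 mm. The lip covers x -120..-44, 6 mm thick (underside z 40). Under it, over the tray's rib, there is free space back to the wall at x -120: the panel's first end goes in here, over the rib; lower edge kept at z 23 to 24 mm, tilted 20 degrees at entry, 13 at x -74, 10 at -86, 5 at -95, it has room.
- narrow_lip (a point): Middle of the free edge, at the top, of the narrow steel lip: trap x +76, y 0, z 46 mm. The lip covers x +76..+120, 6 mm thick (underside z 40). The panel's second end must clear this edge going down and then slide in under it to the tray's end stop.
- seat_drawn (a point): Drawn seat centre: trap x +16, y 0, z 16 mm. The real tray lies up to 16 mm off it towards +x or -x: in no reading, to be felt. About the real centre: side ledges at y +-49 (12 wide, tops z 16); end stop face at +82 (towards +x), top z 38; cross rib at -82..-86, top z 22. Seat 164 long; panel seats flat, underside at z 16; with an end still on the rib it lies 2 degrees askew.
- panel: Loose green plastic panel, 160 (x) x 104 (y) x 6 mm, 150 to 310 g, alike either way round, flat on the cement beside the trap; origin at the centre of its underside, z up. Amid it stands a dark wooden tab handle 50 (x) x 14 (y) mm, top 60 mm above the underside: grip across the 14 mm, near the top (TCP 50 mm above the underside keeps the fingertips above the trap when the panel is seated).
- panel_a (a point): Middle of the lower edge of the panel's -x end (80 mm from its origin).
- panel_b (a point): Middle of the lower edge of the panel's +x end (80 mm from its origin).
- soap_dish: White ceramic soap dish with soap, loose, 110 x 75 x 26 mm, origin at the centre of its underside. Bystander.
- comb: Wooden comb, loose, 150 x 38 x 8 mm, lying flat, origin under its middle. Bystander.
- bucket_lid: Blue plastic bucket lid, loose, 180 mm across, 14 mm high, origin at the centre of its underside. Bystander.
There are look-alikes about, which are no part of the job. Several things have the shape of the panel; the one meant has the colours described above.

How it is judged (in metres and radians):
On the way, in this order (a step that is already met when the one before it is completed fails the run):
1. one end of the tilted panel is in under the wide lip, the other end still above the trap (((x of panel_a in the frame of trap below -0.056 m and z of panel_a in the frame of trap below 0.036 m and horizontal distance between panel_a and trap below 0.115 m) or (x of panel_b in the frame of trap below -0.056 m and z of panel_b in the frame of trap below 0.036 m and horizontal distance between panel_b and trap below 0.115 m)) and angle between panel's own z axis and vertical above 0.1 rad), for 0.1 s.
2. both ends are down inside the trap, below the tops of the lips (z of each of panel_a, panel_b in the frame of trap below 0.036 m and horizontal distance between panel and trap below 0.05 m), for 0.1 s.
At the end, for the whole second after the job is handed in: The panel lies still and let go of, flat within 0.02 rad (about 1.1 degrees) on the ledges with its underside within 3 mm of z 16 mm in the trap, handle up, between the rib and the stop, one end under each lip (angle between panel's own z axis and vertical below 0.02 rad and z of panel in the frame of trap between 0.013 and 0.0185 m and x of panel in the frame of trap between -0.004 and 0.036 m and y of panel in the frame of trap between -0.01 and 0.01 m and angle between the x axis of panel and the x axis of trap, either way round below 0.12 rad and linear speed of panel below 0.02 m/s and contact force between panel and the fingers below 0.2 N); the robot touches nothing.
It fails at once if the panel is forced against the trap or dropped on it (more than 20 N between them) (contact force between panel and trap above 20 N).
It fails at once if the soap dish is shifted more than 20 mm (distance of soap_dish from where it was at the start of the episode above 0.02 m).
It fails at once if the comb is shifted more than 20 mm (distance of comb from where it was at the start of the episode above 0.02 m).
It fails at once if the bucket lid is shifted more than 20 mm (distance of bucket_lid from where it was at the start of the episode above 0.02 m).
It also fails if it takes over 64 s, if anything falls off the work surface, if the arm or the gripper's body presses on something with over 40 N, if the wrist force passes 120 N, or if a joint passes its speed limit or range.

## Working session

There is one attempt and no reset: what is moved stays moved. The work goes in short steps, Python scripts to look and compute and a shell command to move; the robot and the scene stay as the last step left them, time stands still between calls to the robot, and variables do not carry over. Pictures are saved under pics/ and viewed, at most 10 in all, crops included, and the job is handed in when it is done.

```bash
ls; mkdir -p pics
python3 - <<'E'
from rig import env, optics
import cv2
print(env.observe())
for n in ("scene","top","wrist"):
    im=optics.get_image(n); c=optics.calibration(n)
    print(n,c)
    cv2.imwrite(f"pics/{n}0.png",im[:,:,::-1])
E
```

```text
pics
{'time_s': 0.0, 'q': array([ 6.26654724e+01,  2.18416153e+01,  7.43861931e+01,  1.39577937e-03,
        8.38553294e+01, -1.23362784e+01]), 'qvel': array([-0.03284257,  0.12876881,  0.05484408, -0.00654016, -0.02787424,
        0.03914875]), 'joint_efforts': array([ 1.13163584e-03, -4.48454225e+01, -2.31283021e+01, -1.36572839e-04,
        4.67792837e-03, -5.14537106e-06]), 'position': array([0.1422125 , 0.53102552, 0.24939741]), 'tool_rot': array([[-9.65932941e-01,  2.58791578e-01, -6.87806507e-04],
       [ 2.58792277e-01,  9.65932153e-01, -1.27788485e-03],
       [ 3.33668585e-04, -1.41235008e-03, -9.99998947e-01]]), 'ft_force': array([ 0.53160579, -0.60093816, -1.00245569]), 'wrist_torque': array([ 0.03674089, -0.0039326 ,  0.01263285]), 'gripper_force': 0.0, 'grip_width': 0.08535639275864441}
scene {'fov_y': 49.976530366776444, 'cx': 248.14860019516834, 'cy': 188.95250748280182, 'T': array([[ 0.12062176,  0.73514607, -0.66709119,  1.3542084 ],
       [ 0.99269598, -0.09085426,  0.07937383, -0.02418964],
       [-0.00225672, -0.67179295, -0.74073554,  0.93551421],
       [ 0.        ,  0.        ,  0.        ,  1.        ]])}
top {'fov_y': 48.15542459101576, 'cx': 256.8585446192914, 'cy': 181.72024326316722, 'T': array([[-0.00762542, -0.99838927,  0.0562202 ,  0.5364116 ],
       [-0.99987286,  0.00682524, -0.0144113 ,  0.07372444],
       [ 0.01400437, -0.05632295, -0.99831438,  1.10954207],
       [ 0.        ,  0.        ,  0.        ,  1.        ]])}
wrist {'fov_y': 64.97795303257885, 'cx': 255.5568485182899, 'cy': 192.6560557504254, 'T': array([[ 0.2580915 ,  0.9229549 ,  0.28555741,  0.06979381],
       [ 0.96611796, -0.24588557, -0.07846252,  0.55077495],
       [-0.00220292,  0.29613266, -0.95514428,  0.37347916],
       [ 0.        ,  0.        ,  0.        ,  1.        ]])}
```

View pics/top0.png

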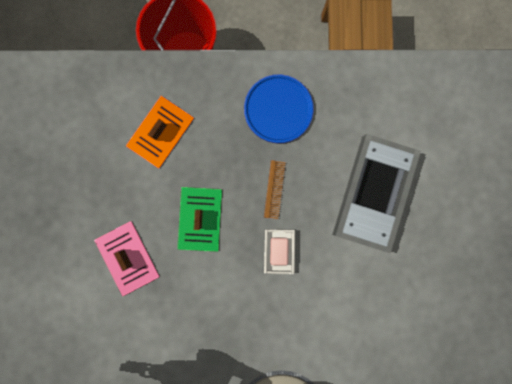

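View pics/scene0.png

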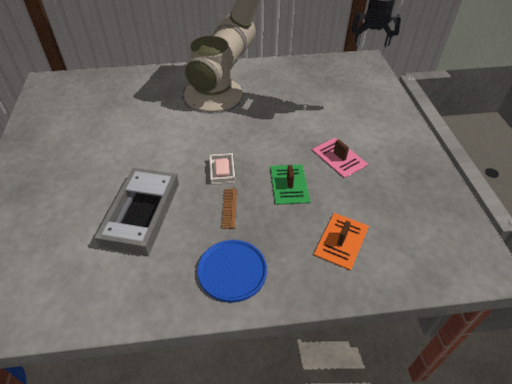

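```bash
cat > h.py <<'E'
import numpy as np, cv2
from rig import env, optics
def shot(n,name=None):
    c=optics.calibration(n); im=optics.get_image(n)
    if name: cv2.imwrite(f"pics/{name}.png",im[:,:,::-1])
    return im,c
def ray(c,uv,z):
    uv=np.atleast_2d(uv).astype(float); f=192/np.tan(np.radians(c["fov_y"]/2))
    d=np.c_[(uv[:,0]-c["cx"])/f,(uv[:,1]-c["cy"])/f,np.ones(len(uv))]@c["T"][:3,:3].T
    o=c["T"][:3,3]; return o+d*((z-o[2])/d[:,2])[:,None]
def proj(c,P):
    P=np.atleast_2d(P); f=192/np.tan(np.radians(c["fov_y"]/2))
    p=(P-c["T"][:3,3])@c["T"][:3,:3]; return np.c_[f*p[:,0]/p[:,2]+c["cx"],f*p[:,1]/p[:,2]+c["cy"]]
def blob(m):
    cs,_=cv2.findContours(m.astype(np.uint8),cv2.RETR_EXTERNAL,cv2.CHAIN_APPROX_NONE)
    return sorted(cs,key=cv2.contourArea)[::-1]
def rect(c,ct,z):
    w=ray(c,ct.reshape(-1,2),z)[:,:2]
    (cx,cy),(a,b),t=cv2.minAreaRect((w*1000).astype(np.float32))
    if a<b: a,b,t=b,a,t+90
    t=(t+90)%180-90
    return np.array([cx,cy]),a,b,t
E
python3 - <<'E'
from h import *
for n in("top","scene"):
    c=optics.calibration(n); im=cv2.imread(f"pics/{n}0.png")
    h=cv2.cvtColor(im,cv2.COLOR_BGR2HSV); H,S,V=[h[...,i].astype(int) for i in range(3)]
    g=blob((H>50)&(H<80)&(S>120))[0]; print(n,"green",rect(c,g,.006))
    hp=cv2.convexHull(g); 
    m=np.zeros(H.shape,np.uint8); cv2.fillPoly(m,[hp],1)
    br=blob((m>0)&(H<25)&(S>80))[:1]
    for b in br: print("handle px",cv2.minAreaRect(b), "at z.06",rect(c,b,.06))
    st=(S<60)&(V>145)
    k=[b for b in blob(st) if cv2.contourArea(b)>150][:8]
    for b in k: print("steel",cv2.boundingRect(b),rect(c,b,.046))
    print("V range trap")
E
```

```text
top green (array([504.84796143, 205.36407471]), 158.52032470703125, 103.9062728881836, -3.5334014892578125)
handle px ((197.7106475830078, 219.05075073242188), (5.699763774871826, 18.239242553710938), 4.085616588592529) at z.06 (array([505.67770386, 203.0164032 ]), 44.105003356933594, 13.837217330932617, -4.108940124511719)
steel (343, 204, 52, 42) (array([ 488.64855957, -217.01426697]), 114.1489028930664, 75.20183563232422, 72.22239685058594)
steel (264, 229, 31, 46) (array([424.24346924,   5.31809998]), 109.76397705078125, 74.01777648925781, -0.7163009643554688)
steel (366, 141, 47, 29) (array([ 660.31060791, -272.93917847]), 113.80357360839844, 43.20398712158203, 71.79627990722656)
V range trap
scene green (array([509.52862549, 203.18728638]), 158.9425811767578, 102.82501220703125, -3.4869613647460938)
handle px ((289.8514709472656, 176.4851531982422), (5.771215438842773, 21.09478759765625), 5.710592269897461) at z.06 (array([530.5670166 , 197.97695923]), 86.78495025634766, 17.04570960998535, -14.63427734375)
steel (126, 172, 45, 22) (array([ 490.05831909, -218.37487793]), 113.42748260498047, 73.96791076660156, 71.99652862548828)
steel (209, 153, 26, 27) (array([446.01608276,   1.93321991]), 111.32905578613281, 74.2914047241211, -0.8212890625)
steel (102, 222, 46, 19) (array([ 662.33538818, -274.63775635]), 113.47835540771484, 41.656314849853516, 71.33868408203125)
steel (216, 28, 27, 27) (array([-319.09164429,  108.35636902]), 214.24057006835938, 91.04010772705078, 19.162633895874023)
V range trap
```

```bash
python3 -m jog '[{"linear":[0,0,0],"roll":-1},{"linear":[0,0,0],"roll":-1},{"linear":[0,0,0],"roll":-0.3},{"linear":[-0.5,-0.38,0]},{"linear":[-0.5,-0.38,0]},{"linear":[-0.5,-0.38,0]},{"linear":[-0.5,-0.38,0]},{"linear":[-0.5,-0.38,0]},{"linear":[-0.5,-0.38,0]},{"linear":[-0.5,-0.38,0]},{"linear":[-0.5,-0.38,0]},{"linear":[-0.5,-0.38,0]}]' 1 20
python3 -m jog '[{"linear":[-0.5,-0.38,0]},{"linear":[-0.5,-0.38,0]},{"linear":[-0.5,-0.38,0]},{"linear":[-0.5,-0.38,0]},{"linear":[-0.5,-0.38,0]},{"linear":[-0.5,-0.38,0]},{"linear":[-0.5,-0.38,0]},{"linear":[-0.5,-0.38,0]},{"linear":[-0.5,-0.38,0]},{"linear":[-0.3,-0.25,0]},{"linear":[-0.15,-0.13,0]},{"linear":[0,0,0]}]'
python3 - <<'E'
from h import *
s=env.observe();print(s["position"],s["tool_rot"].round(4))
im,c=shot("wrist","w1")
h=cv2.cvtColor(im,cv2.COLOR_RGB2HSV); H,S,V=[h[...,i].astype(int) for i in range(3)]
g=blob((H>50)&(H<80)&(S>120))[0]; print("green",rect(c,g,.006),cv2.boundingRect(g))
m=np.zeros(H.shape,np.uint8); cv2.fillPoly(m,[cv2.convexHull(g)],1)
b=blob((m>0)&((H<25)|(H>165))&(S>80))[0]; print("handle px",cv2.minAreaRect(b),cv2.boundingRect(b))
E
```

```text
[0.14225227 0.53109097 0.24959329] [[-9.659e-01  2.588e-01 -5.000e-04]
 [ 2.588e-01  9.659e-01 -9.000e-04]
 [ 2.000e-04 -1.000e-03 -1.000e+00]]
green (array([320.58425903, 632.17773438]), 0.0, 0.0, 0.0) (360, 267, 1, 1)invalid input
invalid input
Traceback (most recent call last):
IndexError: list index out of range
```

View pics/w1.png

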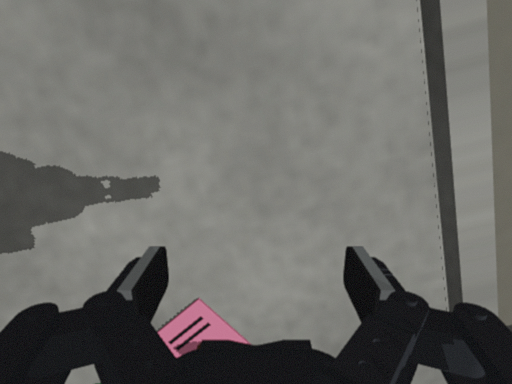

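The arm did not move: the rows were refused because both keys seem to be needed. The picture is just the start view, with fingertips at about (155,250) and (355,250) and the pink look-alike at (200,330).

```bash
python3 -m jog '[{"linear":[0,0,0],"roll":-1},{"linear":[0,0,0],"roll":-1},{"linear":[0,0,0],"roll":-0.3},{"linear":[-0.5,-0.38,0],"roll":0},{"linear":[-0.5,-0.38,0],"roll":0},{"linear":[-0.5,-0.38,0],"roll":0},{"linear":[-0.5,-0.38,0],"roll":0},{"linear":[-0.5,-0.38,0],"roll":0},{"linear":[-0.5,-0.38,0],"roll":0},{"linear":[-0.5,-0.38,0],"roll":0},{"linear":[-0.5,-0.38,0],"roll":0},{"linear":[-0.5,-0.38,0],"roll":0}]' 1 20 &&
python3 -m jog '[{"linear":[-0.5,-0.38,0],"roll":0},{"linear":[-0.5,-0.38,0],"roll":0},{"linear":[-0.5,-0.38,0],"roll":0},{"linear":[-0.5,-0.38,0],"roll":0},{"linear":[-0.5,-0.38,0],"roll":0},{"linear":[-0.5,-0.38,0],"roll":0},{"linear":[-0.5,-0.38,0],"roll":0},{"linear":[-0.5,-0.38,0],"roll":0},{"linear":[-0.5,-0.38,0],"roll":0},{"linear":[-0.3,-0.25,0],"roll":0},{"linear":[-0.15,-0.13,0],"roll":0},{"linear":[0,0,0],"roll":0}]'
python3 - <<'E'
from h import *
s=env.observe();print(s["time_s"],s["position"],s["tool_rot"].round(4))
im,c=shot("wrist","w2")
h=cv2.cvtColor(im,cv2.COLOR_RGB2HSV); H,S,V=[h[...,i].astype(int) for i in range(3)]
g=blob((H>50)&(H<80)&(S>120))[0]; print("green",rect(c,g,.006),cv2.boundingRect(g))
E
```

```text
time_s: 1.2
position: [0.3144, 0.3827, 0.25]
tool_rot: [[-0.998, 0.061, -0.0], [0.061, 0.998, -0.0], [0.0, -0.0, -1.0]]
ft_force: [-0.3, 0.4, 0.2]
grip_width: 0.0858
gripper_force: 0.0
time_s: 2.2
position: [0.5026, 0.2192, 0.2497]
tool_rot: [[-0.998, 0.063, -0.001], [0.063, 0.998, -0.0], [0.0, -0.0, -1.0]]
ft_force: [-0.7, 0.9, -0.8]
grip_width: 0.0856
gripper_force: 0.0
2.2 [0.50261093 0.21915401 0.24969259] [[-9.98e-01  6.26e-02 -5.00e-04]
 [ 6.26e-02  9.98e-01 -1.00e-04]
 [ 5.00e-04 -1.00e-04 -1.00e+00]]
green (array([505.0668335 , 204.29858398]), 157.53599548339844, 103.47540283203125, -3.3617401123046875) (199, 99, 89, 126)
```

View pics/w2.png

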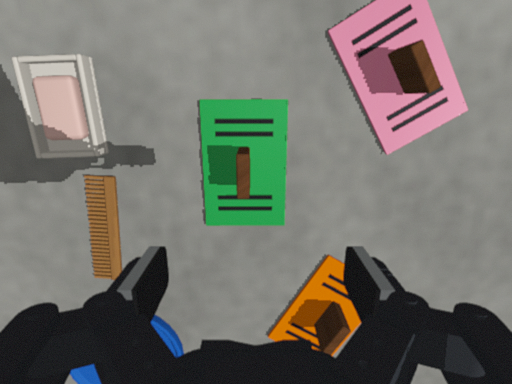

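```bash
python3 -m jog '[{"linear":[-0.23,-0.18,0.3],"roll":0},{"linear":[-0.23,-0.187,0.6],"roll":0},{"linear":[0,0,0.8],"roll":0},{"linear":[0,0,0.8],"roll":0},{"linear":[0,0,0.8],"roll":0},{"linear":[0,0,0.7],"roll":0},{"linear":[0,0,0.5],"roll":0},{"linear":[0,0,0.3],"roll":0},{"linear":[0,0,0.19],"roll":0},{"linear":[0,0,0],"roll":0},{"linear":[0,0,0],"roll":0}]' 1 20 &&
python3 -m jog '[{"linear":[0,0,0],"roll":0},{"linear":[0,0,0],"roll":0},{"linear":[0,0,0],"roll":0},{"linear":[0,0,0],"roll":0},{"linear":[0,0,0],"roll":0},{"linear":[0,0,0],"roll":0},{"linear":[0,0,0],"roll":0},{"linear":[0,0,0],"roll":0},{"linear":[0,0,0],"roll":0}]' -1 20
```

```text
time_s: 3.17
position: [0.5193, 0.2048, 0.051]
tool_rot: [[-0.998, 0.06, 0.001], [0.06, 0.998, 0.0], [-0.0, 0.0, -1.0]]
ft_force: [0.1, -0.7, 0.7]
grip_width: 0.0852
gripper_force: 0.0
time_s: 3.92
position: [0.5196, 0.2041, 0.0506]
tool_rot: [[-0.998, 0.061, 0.0], [0.061, 0.998, -0.0], [-0.0, -0.0, -1.0]]
ft_force: [-0.6, -1.9, 4.0]
grip_width: 0.0134
gripper_force: 22.1
```

Gripped. Lift slowly 120 mm and see whether it swings.

```bash
python3 -m jog '[{"linear":[0,0,-0.1],"roll":0},{"linear":[0,0,-0.2],"roll":0},{"linear":[0,0,-0.3],"roll":0},{"linear":[0,0,-0.4],"roll":0},{"linear":[0,0,-0.4],"roll":0},{"linear":[0,0,-0.4],"roll":0},{"linear":[0,0,-0.4],"roll":0},{"linear":[0,0,-0.4],"roll":0},{"linear":[0,0,-0.3],"roll":0},{"linear":[0,0,-0.1],"roll":0},{"linear":[0,0,0],"roll":0},{"linear":[0,0,0],"roll":0}]' -1 20
python3 - <<'E'
from h import *
shot("scene","s2");im,c=shot("wrist","w3")
s=cv2.imread("pics/s2.png")[80:280,190:390]
cv2.imwrite("pics/c3.png",np.hstack([cv2.resize(s,(384,384)),cv2.resize(im[:,:,::-1][:,100:400],(300,384))]))
E
```

```text
time_s: 4.92
position: [0.5191, 0.2041, 0.17]
tool_rot: [[-0.998, 0.061, -0.001], [0.061, 0.998, -0.0], [0.001, -0.0, -1.0]]
ft_force: [-0.6, 0.1, -2.0]
grip_width: 0.0141
gripper_force: 21.3
```

View pics/c3.png

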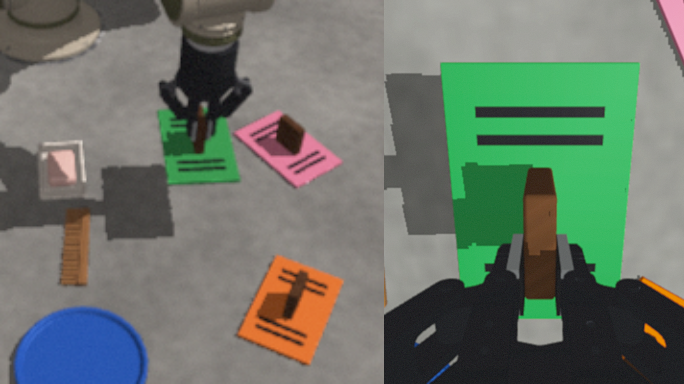

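```bash
cat >> h.py <<'E'
from scipy.optimize import least_squares
def tilt(im,c,s,h=.05):
    """fit tilt (deg), grip offset, lateral offset, yaw from the -x end's visible top corners"""
    hs=cv2.cvtColor(im,cv2.COLOR_RGB2HSV); H,S,V=[hs[...,i].astype(int) for i in range(3)]
    g=blob((H>48)&(H<80)&(S>110)&(V>40))[0].reshape(-1,2)
    r0=g[:,1].min(); row=g[g[:,1]<r0+40]
    tl=g[np.argmin(g@[1,1.])]; tr=g[np.argmax(g@[1,-1.])]
    px=np.array([tl,tr],float)
    R,p=s["tool_rot"],s["position"]
    # tool: x towards panel -x, y towards panel y, z down
    def pts(v,q):
        t,d,y0,w=v; t=np.radians(t)
        x=q[:,0]+d; z=h-q[:,2]           # toward -x end, down, from TCP (untilted)
        X=x*np.cos(t)-z*np.sin(t); Z=x*np.sin(t)+z*np.cos(t)
        Y=q[:,1]+y0+w*X
        return p+np.c_[X,Y,Z]@R.T
    # image left corner: pick side by projection
    q=np.array([[.08,-.052,.006],[.08,.052,.006]])
    if proj(c,pts((0,.014,0,0),q))[0,0]>proj(c,pts((0,.014,0,0),q))[1,0]: q=q[::-1]
    f=lambda v:np.r_[(proj(c,pts(v,q))-px).ravel(),(v[3]-0)*300,(v[1]-.014)*2000]
    v=least_squares(f,(5,.014,0,0)).x
    ends=pts(v,np.array([[.08,0,0],[-.08,0,0]]))
    return v,px,ends
T0=np.array([.5677,-.2433]);YAW=np.radians(-18.05)
def trap(P):
    P=np.atleast_2d(P); c,s=np.cos(YAW),np.sin(YAW); d=P[:,:2]-T0
    return np.c_[d@[c,s],d@[-s,c],P[:,2]]
E
python3 - <<'E'
from h import *
im,c=shot("wrist"); s=env.observe(); v,px,e=tilt(im,c,s); print(v,px.tolist(),e.round(4),s["ft_force"],s["wrist_torque"])
E
```

```text
[1.53989341e+00 1.42784908e-02 4.92438085e-05 7.84706329e-12] [[157.0, 63.0], [355.0, 63.0]] [[0.4263 0.2098 0.1172]
 [0.5859 0.2    0.1212]] [-0.38559569  0.57743007 -2.2800382 ] [-0.02711147  0.00154664 -0.01031585]
```

The panel is held square and level (about 1.5°), so friction stops it from swinging. I'll tilt it by pressing its +x end on the tab top of the orange look-alike. That is 60 mm high and keeps load off the trap.

Run:
```python
from h import *
for n in("top","scene"):
    c=optics.calibration(n); im=cv2.imread(f"pics/{n}0.png")
    h=cv2.cvtColor(im,cv2.COLOR_BGR2HSV); H,S,V=[h[...,i].astype(int) for i in range(3)]
    g=blob((H>4)&(H<18)&(S>180)&(V>150))
    g=[b for b in g if cv2.contourArea(b)>300][0]
    print(n,"orange",rect(c,g,.006))
```

```text
top orange (array([730.30639648, 307.76638794]), 158.12765502929688, 103.22589111328125, -34.440704345703125)
scene orange (array([733.84143066, 305.9296875 ]), 157.9443817138672, 101.56629943847656, -34.60761642456055)
```

Run:
```python
from h import *
for n in("top","scene"):
    c=optics.calibration(n); im=cv2.imread(f"pics/{n}0.png")
    h=cv2.cvtColor(im,cv2.COLOR_BGR2HSV); H,S,V=[h[...,i].astype(int) for i in range(3)]
    g=[b for b in blob((H>150)&(S>80)&(V>150)) if 300<cv2.contourArea(b)<4000]
    for b in g[:3]: r=rect(c,b,.006); print(n,"pink",r)
s=env.observe(); R=s["tool_rot"]
a=np.radians(-3.5); t=np.array([r[0][0],r[0][1]])/1000-.062*np.array([np.cos(a),np.sin(a)])
d=np.r_[t-s["position"][:2],0]; print("target",t,"tool units",(R.T@d)/.04)
```

```text
top pink (array([406.72607422, 390.26837158]), 160.4075164794922, 104.27752685546875, 27.194049835205078)
scene pink (array([410.22338867, 390.35021973]), 160.38763427734375, 104.078125, 27.473674774169922)
target [0.34833903 0.39413523] tool units [4.55158614 4.48253694 0.00640089]
```

```bash
python3 -m jog '[{"linear":[0.2,0.2,0],"roll":0},{"linear":[0.4,0.4,0],"roll":0},{"linear":[0.5,0.5,0],"roll":0},{"linear":[0.5,0.5,0],"roll":0},{"linear":[0.5,0.5,0],"roll":0},{"linear":[0.5,0.5,0],"roll":0},{"linear":[0.5,0.5,0],"roll":0},{"linear":[0.5,0.5,0],"roll":0},{"linear":[0.5,0.45,0],"roll":0},{"linear":[0.35,0.3,0],"roll":0},{"linear":[0.13,0.13,0],"roll":0},{"linear":[0,0,0],"roll":0}]' &&
python3 -m jog '[{"linear":[0,0,0.2],"roll":0},{"linear":[0,0,0.3],"roll":0},{"linear":[0,0,0.3],"roll":0},{"linear":[0,0,0.3],"roll":0},{"linear":[0,0,0.2],"roll":0},{"linear":[0,0,0.1],"roll":0},{"linear":[0,0,0.05],"roll":0},{"linear":[0,0,0],"roll":0}]' &&
python3 -m jog '[{"linear":[0.02,0,0.05],"roll":0},{"linear":[0.03,0,0.05],"roll":0},{"linear":[0.03,0,0.05],"roll":0},{"linear":[0.03,0,0.05],"roll":0},{"linear":[0.03,0,0.05],"roll":0},{"linear":[0,0,0],"roll":0}]'
python3 - <<'E'
from h import *
im,c=shot("wrist","w4"); s=env.observe(); v,px,e=tilt(im,c,s); print(v,px.tolist(),e.round(4),s["ft_force"],s["wrist_torque"])
E
```

```text
time_s: 6.07
position: [0.346, 0.3952, 0.1702]
tool_rot: [[-0.998, 0.059, -0.001], [0.059, 0.998, -0.0], [0.001, -0.0, -1.0]]
ft_force: [0.1, -0.0, -1.5]
grip_width: 0.0137
gripper_force: 21.2
time_s: 6.73
position: [0.3478, 0.3939, 0.1122]
tool_rot: [[-0.998, 0.062, -0.0], [0.062, 0.998, -0.0], [0.0, -0.0, -1.0]]
ft_force: [0.3, -0.3, -2.5]
grip_width: 0.0137
gripper_force: 21.2
time_s: 7.23
position: [0.3412, 0.3949, 0.1034]
tool_rot: [[-0.998, 0.061, 0.0], [0.061, 0.998, 0.001], [-0.0, 0.001, -1.0]]
ft_force: [-5.3, 0.4, 7.2]
grip_width: 0.0138
gripper_force: 23.1
[ 9.12648154e+00  1.42947426e-02  6.82275075e-05 -5.10025557e-11] [[165.0, 78.0], [347.0, 79.0]] [[0.2562 0.4002 0.0391]
 [0.4139 0.3906 0.0645]] [-5.34582145 -0.25321957  6.66858848] [-0.04462236  0.71759554 -0.04994799]
```

```bash
python3 -m jog '[{"linear":[0.03,0,0.05],"roll":0},{"linear":[0.04,0,0.05],"roll":0},{"linear":[0.04,0,0.05],"roll":0},{"linear":[0.04,0,0.05],"roll":0},{"linear":[0.04,0,0.05],"roll":0},{"linear":[0.02,0,0.03],"roll":0},{"linear":[0,0,0],"roll":0}]'
python3 - <<'E'
from h import *
im,c=shot("wrist","w5"); s=env.observe(); v,px,e=tilt(im,c,s); print(v,px.tolist(),e.round(4),s["ft_force"],s["wrist_torque"])
E
```

```text
time_s: 7.87
position: [0.3334, 0.3953, 0.0916]
tool_rot: [[-0.998, 0.061, 0.0], [0.061, 0.998, 0.001], [-0.0, 0.001, -1.0]]
ft_force: [-3.5, 0.7, 5.0]
grip_width: 0.0139
gripper_force: 23.2
[ 2.12493219e+01  1.41449377e-02 -2.45305042e-04  1.29953843e-11] [[174.0, 104.0], [337.0, 105.0]] [[0.2639 0.3993 0.0109]
 [0.4128 0.3902 0.0689]] [-4.19445192  0.40339944  5.88146459] [-0.00270695  0.38595923 -0.01504426]
```

```bash
python3 -m jog '[{"linear":[0,0,-0.2],"roll":0},{"linear":[0,0,-0.4],"roll":0},{"linear":[0,0,-0.5],"roll":0},{"linear":[0,0,-0.5],"roll":0},{"linear":[0,0,-0.3],"roll":0},{"linear":[-0.3,-0.3,-0.1],"roll":0},{"linear":[-0.5,-0.5,0],"roll":0},{"linear":[-0.5,-0.5,0],"roll":0},{"linear":[-0.5,-0.5,0],"roll":0},{"linear":[-0.5,-0.5,0],"roll":0},{"linear":[-0.5,-0.5,0],"roll":0},{"linear":[-0.5,-0.5,0],"roll":0}]' &&
python3 -m jog '[{"linear":[-0.5,-0.5,0],"roll":0},{"linear":[-0.5,-0.5,0],"roll":0},{"linear":[-0.3,-0.3,0.2],"roll":0},{"linear":[0,0,0.5],"roll":0},{"linear":[0,0,0.5],"roll":0},{"linear":[0,0,0.5],"roll":0},{"linear":[0,0,0.3],"roll":0},{"linear":[0,0,0.15],"roll":0},{"linear":[0,0,0],"roll":0}]'
python3 - <<'E'
from h import *
im,c=shot("wrist","w6"); s=env.observe(); v,px,e=tilt(im,c,s); print(v,px.tolist(),e.round(4),s["ft_force"],s["wrist_torque"])
E
```

```text
time_s: 8.92
position: [0.4581, 0.2539, 0.1714]
tool_rot: [[-0.998, 0.061, -0.0], [0.061, 0.998, -0.0], [0.0, -0.0, -1.0]]
ft_force: [0.8, 0.6, -3.1]
grip_width: 0.0138
gripper_force: 22.1
time_s: 9.67
position: [0.5056, 0.1999, 0.0842]
tool_rot: [[-0.998, 0.061, -0.002], [0.061, 0.998, -0.0], [0.002, -0.001, -1.0]]
ft_force: [0.2, -0.1, -2.8]
grip_width: 0.0136
gripper_force: 22.0
[ 2.07764260e+01  1.43137838e-02 -4.68115782e-04  2.95570302e-11] [[174.0, 104.0], [337.0, 104.0]] [[0.4357 0.2039 0.0051]
 [0.5851 0.1948 0.0618]] [-0.60019622  0.60329907 -1.86370821] [ 0.00157141 -0.07574539  0.04451487]
```

```bash
python3 -m jog '[{"linear":[0,0,0.1],"roll":0},{"linear":[-0.05,0,0.05],"roll":0},{"linear":[-0.05,0,0.05],"roll":0},{"linear":[-0.05,0,0.05],"roll":0},{"linear":[-0.05,0,0.05],"roll":0},{"linear":[-0.05,0,0.05],"roll":0},{"linear":[-0.04,0,0.04],"roll":0},{"linear":[0,0,0],"roll":0}]'
python3 - <<'E'
from h import *
im,c=shot("wrist","w7"); s=env.observe(); v,px,e=tilt(im,c,s); print(v,px.tolist(),e.round(4),s["ft_force"],s["wrist_torque"])
E
```

```text
time_s: 10.38
position: [0.5182, 0.1994, 0.0695]
tool_rot: [[-0.998, 0.061, 0.001], [0.061, 0.998, 0.0], [-0.001, 0.0, -1.0]]
ft_force: [0.9, 0.2, 0.7]
grip_width: 0.0138
gripper_force: 22.9
[1.38763644e+01 1.42100460e-02 5.83587645e-05 3.42486165e-11] [[169.0, 88.0], [343.0, 89.0]] [[ 0.4388  0.2044 -0.0016]
 [ 0.5938  0.1949  0.0369]] [2.23867313 0.40730591 0.95010817] [ 0.02569719 -0.18325853 -0.04482081]
```

```bash
python3 -m jog '[{"linear":[0,0,-0.2],"roll":0},{"linear":[0,0,-0.5],"roll":0},{"linear":[0,0,-0.6],"roll":0},{"linear":[0,0,-0.6],"roll":0},{"linear":[0,-0.2,-0.5],"roll":0},{"linear":[-0.1,-0.4,-0.1],"roll":0},{"linear":[-0.16,-0.6,0],"roll":0},{"linear":[-0.17,-0.65,0],"roll":0},{"linear":[-0.17,-0.65,0],"roll":0},{"linear":[-0.17,-0.65,0],"roll":0},{"linear":[-0.17,-0.65,0],"roll":0},{"linear":[-0.17,-0.65,0],"roll":0}]' &&
python3 -m jog '[{"linear":[-0.17,-0.65,0],"roll":0},{"linear":[-0.17,-0.65,0],"roll":0},{"linear":[-0.17,-0.65,0],"roll":0},{"linear":[-0.17,-0.65,0],"roll":0},{"linear":[-0.17,-0.65,0],"roll":0},{"linear":[-0.17,-0.65,0],"roll":0},{"linear":[-0.17,-0.65,0],"roll":0},{"linear":[-0.17,-0.65,0],"roll":0},{"linear":[-0.17,-0.65,0],"roll":0},{"linear":[-0.17,-0.6,0],"roll":0},{"linear":[-0.17,-0.35,0],"roll":0},{"linear":[0,0,0],"roll":0}]' &&
python3 -m jog '[{"linear":[0,0,0],"roll":0.8},{"linear":[0,0,0],"roll":0.8},{"linear":[0,0,0],"roll":0.8},{"linear":[0,0,0],"roll":0.5},{"linear":[0,0,0],"roll":0},{"linear":[0,0,0],"roll":0}]'
python3 - <<'E'
from h import *
im,c=shot("wrist","w8"); s=env.observe(); v,px,e=tilt(im,c,s); print(v,px.tolist(),"ends in trap",trap(e).round(4),"tcp",trap(s["position"]).round(4), np.degrees(np.arctan2(s["tool_rot"][1,0],s["tool_rot"][0,0]))-180,s["time_s"])
E
```

```text
time_s: 11.43
position: [0.5507, 0.0179, 0.1699]
tool_rot: [[-0.998, 0.061, -0.001], [0.061, 0.998, 0.0], [0.001, -0.0, -1.0]]
ft_force: [1.1, 0.0, -3.5]
grip_width: 0.0135
gripper_force: 22.3
time_s: 12.43
position: [0.6091, -0.2599, 0.1692]
tool_rot: [[-0.998, 0.064, -0.0], [0.064, 0.998, -0.001], [0.0, -0.001, -1.0]]
ft_force: [-0.4, 0.2, -2.7]
grip_width: 0.0135
gripper_force: 22.3
time_s: 12.93
position: [0.6089, -0.2563, 0.1697]
tool_rot: [[-0.952, 0.307, -0.001], [0.307, 0.952, 0.0], [0.001, 0.0, -1.0]]
ft_force: [0.5, -0.9, -2.6]
grip_width: 0.0136
gripper_force: 22.3
[ 1.39048888e+01  1.43366052e-02  6.07722004e-04 -1.07749172e-12] [[170.0, 88.0], [343.0, 89.0]] ends in trap [[-0.0363  0.0007  0.0986]
 [ 0.119   0.0011  0.137 ]] tcp [[0.0433 0.0003 0.1697]] -17.889294807047236 12.9833
```

View pics/w8.png

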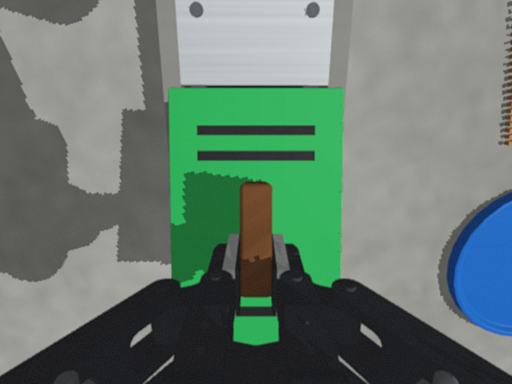

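The wrist view shows the steel lip's free edge around row 85, columns 179 to 334. The panel end sits just in front of it and is centred on it. I'll check the trap pose against that.

Run:
```python
from h import *
c=optics.calibration("wrist"); im=cv2.imread("pics/w8.png")
g=im.min(2).astype(int)
for r in (10,40,75): 
    row=g[r]; x=np.where((row>150)&(np.arange(512)>160)&(np.arange(512)<350))[0]; print(r,x.min(),x.max(), (trap(ray(c,[[x.min(),r],[x.max()+1,r]],.046))*1000).round(1).tolist())
col=g[70:95,256];print(col, (trap(ray(c,[[256,85],[256,87]],.046))*1000).round(1).tolist())
```

```text
10 175 333 [[-93.3, -58.6, 46.0], [-93.7, 56.5, 46.0]]
40 178 331 [[-73.7, -57.9, 46.0], [-74.0, 56.6, 46.0]]
75 180 349 [[-49.4, -58.1, 46.0], [-49.8, 72.3, 46.0]]
[190 190 189 190 192 192 193 191 190 189 189 188 189 191 175 114  34  24
  40  54  53  52  53  54  52] [[-42.3, 0.3, 46.0], [-40.9, 0.3, 46.0]]
```

```bash
python3 -m jog '[{"linear":[-0.05,-0.03,0.15],"roll":0},{"linear":[0,0,0.3],"roll":0},{"linear":[0,0,0.35],"roll":0},{"linear":[0,0,0.35],"roll":0},{"linear":[0,0,0.25],"roll":0},{"linear":[0,0,0.15],"roll":0},{"linear":[0,0,0.1],"roll":0},{"linear":[0,0,0.1],"roll":0},{"linear":[0,0,0.1],"roll":0},{"linear":[0,0,0],"roll":0},{"linear":[0,0,0],"roll":0}]'
python3 - <<'E'
from h import *
im,c=shot("wrist","w9"); s=env.observe(); print("tcp",trap(s["position"]).round(4),s["ft_force"],s["wrist_torque"])
shot("scene","s9")
E
```

```text
time_s: 13.9
position: [0.6107, -0.2588, 0.0958]
tool_rot: [[-0.951, 0.309, 0.0], [0.309, 0.951, -0.0], [-0.0, -0.0, -1.0]]
ft_force: [-0.1, 0.6, -2.3]
grip_width: 0.0137
gripper_force: 22.3
tcp [[ 0.0458 -0.0015  0.0961]] [ 0.00795201 -0.18045913 -2.51114825] [-0.07511857 -0.00195017  0.0255781 ]
```

Run:
```python
import cv2,numpy as np
s=cv2.imread("pics/s9.png")[140:270,70:210]; w=cv2.imread("pics/w9.png")
cv2.imwrite("pics/c9.png",np.hstack([cv2.resize(s,(414,384),interpolation=cv2.INTER_CUBIC),w[:,70:440]]))
```

```text
(no output)
```

View pics/c9.png

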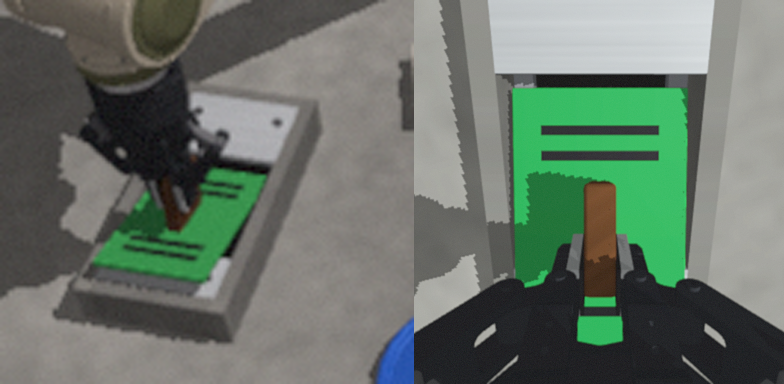

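Run:
```python
from h import *
c=optics.calibration("wrist"); im=cv2.imread("pics/w9.png"); g=im.min(2).astype(int)
for r in (10,40,65):
    x=np.where(g[r]>165)[0]; x=x[(x>130)&(x<400)]
    print(r,x.min(),x.max(),(trap(ray(c,[[x.min(),r],[x.max()+1,r]],.046))*1000).round(1).tolist())
print("edge",g[66:82,256],g[80:92,256])
s=env.observe(); i=cv2.cvtColor(im,cv2.COLOR_BGR2RGB); v,px,e=tilt(i,c,s); print(v,px.tolist(),(trap(e)*1000).round(1).tolist())
print("edge x",(trap(ray(c,[[256,73.5]],.046))*1000).round(1))
```

```text
10 145 369 [[-72.5, -57.9, 46.0], [-72.6, 56.5, 46.0]]
40 148 366 [[-58.7, -57.8, 46.0], [-58.8, 56.5, 46.0]]
65 150 364 [[-46.6, -58.0, 46.0], [-46.7, 56.8, 46.0]]
edge [199 199 199 199 198 202 198 151  73  27  20  27  26  25  24  29] [24 29 27 25 27 26 33 41 49 56 58 57]
[ 1.38122376e+01  1.42077051e-02  1.58060013e-04 -1.76601007e-11] [[169.0, 88.0], [343.0, 89.0]] [[-33.7, -1.3, 25.0], [121.7, -1.2, 63.3]]
edge x [[-42.4  -1.3  46. ]]
```

```bash
python3 -m jog '[{"linear":[0.05,0,0],"roll":0},{"linear":[0.1,0,0.01],"roll":0},{"linear":[0.1,0,0],"roll":0},{"linear":[0.1,0,0.01],"roll":0},{"linear":[0.1,0,0],"roll":0},{"linear":[0.1,0,0.01],"roll":0},{"linear":[0.1,0,0],"roll":0},{"linear":[0.1,0,0],"roll":0},{"linear":[0,0,0],"roll":0},{"linear":[0,0,0],"roll":0}]' &&
python3 -m jog '[{"linear":[0.05,0,0.01],"roll":0},{"linear":[0.07,0,0.01],"roll":0},{"linear":[0.07,0,0.01],"roll":0},{"linear":[0.07,0,0.01],"roll":0},{"linear":[0.07,0,0.01],"roll":0},{"linear":[0.07,0,0],"roll":0},{"linear":[0,0,0],"roll":0}]'
```

```text
time_s: 14.83
position: [0.582, -0.2495, 0.0946]
tool_rot: [[-0.951, 0.309, 0.0], [0.309, 0.951, -0.0], [-0.0, -0.0, -1.0]]
ft_force: [-0.3, -0.4, -2.1]
grip_width: 0.014
gripper_force: 22.3
time_s: 15.42
position: [0.5664, -0.2443, 0.0924]
tool_rot: [[-0.951, 0.309, -0.0], [0.309, 0.951, 0.0], [0.0, 0.0, -1.0]]
ft_force: [0.2, -0.4, -2.1]
grip_width: 0.0138
gripper_force: 22.3
```

```bash
python3 -m jog '[{"linear":[0.05,0,0],"roll":0},{"linear":[0.07,0,0],"roll":0},{"linear":[0.06,0,0],"roll":0},{"linear":[0,0,0],"roll":0},{"linear":[0,0,0],"roll":0}]' &&
python3 -m jog '[{"linear":[-0.03,0,0.04],"roll":0},{"linear":[-0.03,0,0.04],"roll":0},{"linear":[-0.03,0,0.04],"roll":0},{"linear":[0,0,0],"roll":0},{"linear":[0,0,0],"roll":0}]' && python3 -m jog '[{"linear":[-0.03,0,0.04],"roll":0},{"linear":[-0.03,0,0.04],"roll":0},{"linear":[0,0,0],"roll":0},{"linear":[0,0,0],"roll":0}]' && python3 -c '
from h import *
im,c=shot("wrist","w10"); s=env.observe(); v,px,e=tilt(im,c,s); print(v,px,(trap(e)*1000).round(1).tolist(),(trap(s["position"])*1000).round(1),s["ft_force"],s["wrist_torque"])'
```

```text
time_s: 15.83
position: [0.5599, -0.2423, 0.0924]
tool_rot: [[-0.951, 0.309, -0.0], [0.309, 0.951, 0.0], [0.0, 0.0, -1.0]]
ft_force: [0.3, 0.0, -2.8]
grip_width: 0.0137
gripper_force: 22.2
time_s: 16.25
position: [0.5637, -0.2436, 0.0877]
tool_rot: [[-0.951, 0.309, 0.0], [0.309, 0.951, -0.0], [-0.001, -0.0, -1.0]]
ft_force: [1.2, -0.4, -0.2]
grip_width: 0.0137
gripper_force: 22.6
time_s: 16.58
position: [0.566, -0.2443, 0.0845]
tool_rot: [[-0.951, 0.309, 0.001], [0.309, 0.951, -0.0], [-0.001, -0.0, -1.0]]
ft_force: [1.3, -0.7, 2.0]
grip_width: 0.0133
gripper_force: 22.9
[ 4.67594048e+01  1.12043201e-02 -1.34421504e-04  1.11587388e-09] [[168. 164.]
 [343. 165.]] [[-27.4, -1.6, -16.2], [82.1, -1.5, 100.4]] [[-1.4 -1.5 84.5]] [ 1.69318445 -0.64271398  1.1867031 ] [ 0.02055828 -0.07678745  0.04013542]
```

```bash
python3 -m jog '[{"linear":[-0.02,0,0.04],"roll":0},{"linear":[-0.02,0,0.04],"roll":0},{"linear":[-0.02,0,0.04],"roll":0},{"linear":[0,0,0],"roll":0},{"linear":[0,0,0],"roll":0}]' && python3 -m jog '[{"linear":[-0.02,0,0.04],"roll":0},{"linear":[-0.02,0,0.04],"roll":0},{"linear":[0,0,0],"roll":0},{"linear":[0,0,0],"roll":0}]' && python3 -c '
from h import *
im,c=shot("wrist","w11"); shot("scene","s11"); s=env.observe(); print((trap(s["position"])*1000).round(1),s["ft_force"],s["wrist_torque"])
a=cv2.imread("pics/s11.png")[140:270,70:210]; w=cv2.imread("pics/w11.png")
cv2.imwrite("pics/c11.png",np.hstack([cv2.resize(a,(414,384),interpolation=cv2.INTER_CUBIC),w[:,70:440]]))'
```

```text
time_s: 17.05
position: [0.568, -0.245, 0.0795]
tool_rot: [[-0.951, 0.309, -0.0], [0.309, 0.951, -0.0], [0.0, -0.0, -1.0]]
ft_force: [2.1, -1.2, 2.2]
grip_width: 0.0139
gripper_force: 23.3
time_s: 17.38
position: [0.5695, -0.2454, 0.0763]
tool_rot: [[-0.951, 0.309, -0.0], [0.309, 0.951, 0.0], [0.0, 0.0, -1.0]]
ft_force: [2.1, -1.1, 2.3]
grip_width: 0.0137
gripper_force: 23.5
[[ 2.2 -1.4 76.2]] [ 1.74126899 -1.56568306  1.30031722] [-0.10634122 -0.1557695  -0.00157957]
```

View pics/c11.png

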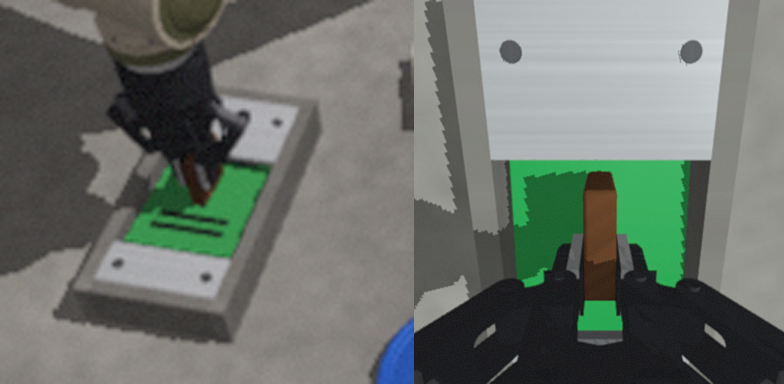

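The panel's far end is down in the opening just short of the narrow lip, with side gaps on both sides (columns 497–512 and 686–705). I'll lower it a little more and then slide towards +x in feeling steps.

```bash
python3 -m jog '[{"linear":[-0.01,0,0.04],"roll":0},{"linear":[-0.01,0,0.04],"roll":0},{"linear":[-0.01,0,0.04],"roll":0},{"linear":[0,0,0],"roll":0},{"linear":[0,0,0],"roll":0}]' && python3 -m jog '[{"linear":[-0.05,0,0],"roll":0},{"linear":[-0.05,0,0],"roll":0},{"linear":[-0.05,0,0],"roll":0},{"linear":[-0.05,0,0],"roll":0},{"linear":[0,0,0],"roll":0},{"linear":[0,0,0],"roll":0}]'
```

```text
time_s: 17.9
position: [0.5706, -0.2457, 0.0714]
tool_rot: [[-0.951, 0.309, -0.0], [0.309, 0.951, 0.0], [0.0, 0.0, -1.0]]
ft_force: [2.9, -0.5, 2.2]
grip_width: 0.0135
gripper_force: 23.9
time_s: 18.4
position: [0.5783, -0.2482, 0.0714]
tool_rot: [[-0.951, 0.309, -0.0], [0.309, 0.951, 0.0], [0.0, 0.0, -1.0]]
ft_force: [-2.2, 0.8, -1.3]
grip_width: 0.0136
gripper_force: 23.4
```

```bash
for i in 1; do python3 -m jog '[{"linear":[-0.04,0,0],"roll":0},{"linear":[-0.04,0,0],"roll":0},{"linear":[-0.04,0,0],"roll":0},{"linear":[0,0,0],"roll":0}]' | grep -E "pos|ft_"; done; python3 -m jog '[{"linear":[-0.03,0,0],"roll":0},{"linear":[-0.03,0,0],"roll":0},{"linear":[-0.03,0,0],"roll":0},{"linear":[0,0,0],"roll":0}]' | grep -E "pos|ft_";python3 -m jog '[{"linear":[-0.03,0,0],"roll":0},{"linear":[-0.03,0,0],"roll":0},{"linear":[-0.03,0,0],"roll":0},{"linear":[0,0,0],"roll":0}]' | grep -E "pos|ft_"
```

```text
position: [0.5833, -0.2499, 0.0716]
ft_force: [0.4, 0.6, -1.0]
position: [0.5865, -0.2509, 0.0717]
ft_force: [0.4, 0.2, -1.5]
position: [0.59, -0.2521, 0.0717]
ft_force: [0.4, 0.5, -1.5]
```

```bash
python3 -m jog '[{"linear":[-0.03,0,0],"roll":0},{"linear":[-0.03,0,0],"roll":0},{"linear":[-0.03,0,0],"roll":0},{"linear":[0,0,0],"roll":0}]' | grep -E "pos|ft_";python3 -m jog '[{"linear":[-0.03,0,0],"roll":0},{"linear":[-0.03,0,0],"roll":0},{"linear":[-0.03,0,0],"roll":0},{"linear":[0,0,0],"roll":0}]' | grep -E "pos|ft_"
```

```text
position: [0.5933, -0.2532, 0.0716]
ft_force: [-0.0, 0.2, -2.4]
position: [0.5946, -0.2535, 0.0716]
ft_force: [-11.8, 4.2, 5.2]
```

```bash
python3 -m jog '[{"linear":[0.04,0,0],"roll":0},{"linear":[0,0,0],"roll":0},{"linear":[0,0,0],"roll":0}]' | grep -E "time|pos|ft_"; python3 -m jog '[{"linear":[0.03,0,0],"roll":0},{"linear":[0,0,0],"roll":0},{"linear":[0,0,0],"roll":0}]' | grep -E "time|pos|ft_"
```

```text
time_s: 20.32
position: [0.5944, -0.2535, 0.0716]
ft_force: [-5.7, 1.3, 0.3]
time_s: 20.57
position: [0.5942, -0.2534, 0.0717]
ft_force: [-0.2, 0.2, -0.3]
```

```bash
python3 -m jog '[{"linear":[0.01,0,0.03],"roll":0},{"linear":[0,0,0.03],"roll":0},{"linear":[0,0,0],"roll":0},{"linear":[0,0,0],"roll":0}]' | grep -E "time|pos|ft_"; python3 -m jog '[{"linear":[0,0,0.03],"roll":0},{"linear":[0,0,0.02],"roll":0},{"linear":[0,0,0],"roll":0},{"linear":[0,0,0],"roll":0}]' | grep -E "time|pos|ft_"; python3 -c '
from h import *
s=env.observe();print((trap(s["position"])*1000).round(1),s["ft_force"],s["wrist_torque"])'
```

```text
time_s: 20.9
position: [0.5936, -0.2532, 0.0691]
ft_force: [0.3, -0.4, -2.8]
time_s: 21.23
position: [0.5935, -0.2532, 0.0672]
ft_force: [0.1, 0.1, -2.3]
[[27.6 -1.4 67.2]] [ 0.10108034  0.11186638 -2.31355807] [ 0.03140389 -0.05048867 -0.01737883]
```

```bash
python3 -m jog '[{"linear":[0,0,0.02],"roll":0},{"linear":[0,0,0.02],"roll":0},{"linear":[0,0,0],"roll":0},{"linear":[0,0,0],"roll":0}]' | grep -E "time|pos|ft_"; python3 -m jog '[{"linear":[0,0,0.02],"roll":0},{"linear":[0,0,0.02],"roll":0},{"linear":[0,0,0],"roll":0},{"linear":[0,0,0],"roll":0}]' | grep -E "time|pos|ft_"
```

```text
time_s: 21.57
position: [0.5935, -0.2532, 0.0657]
ft_force: [-0.2, 0.5, -2.8]
time_s: 21.9
position: [0.594, -0.2534, 0.0645]
ft_force: [3.4, -0.2, 2.1]
```

```bash
python3 -m jog '[{"linear":[0,0,-0.03],"roll":0},{"linear":[0,0,0],"roll":0}]' | grep -E "pos|ft_"; python3 -m jog '[{"linear":[0,0,0],"roll":0},{"linear":[0,0,0],"roll":0},{"linear":[0,0,0],"roll":0},{"linear":[0,0,0],"roll":0},{"linear":[0,0,0],"roll":0}]' -0.3; python3 -m jog '[{"linear":[0,0,-0.2],"roll":0},{"linear":[0,0,-0.4],"roll":0},{"linear":[0,0,-0.5],"roll":0},{"linear":[0,0,-0.6],"roll":0},{"linear":[0,0,-0.6],"roll":0},{"linear":[0,0,-0.6],"roll":0},{"linear":[0,0,-0.5],"roll":0},{"linear":[0,0,0],"roll":0}]' | grep -E "pos|ft"
python3 - <<'E'
from h import *
im,c=shot("wrist","w12"); shot("scene","s12"); shot("top","t12")
a=cv2.imread("pics/s12.png")[140:270,70:210]; w=cv2.imread("pics/w12.png")
cv2.imwrite("pics/c12.png",np.hstack([cv2.resize(a,(380,352),interpolation=cv2.INTER_CUBIC),cv2.resize(w,(420,352))]))
h=cv2.cvtColor(im,cv2.COLOR_RGB2HSV); H,S,V=[h[...,i].astype(int) for i in range(3)]
b=max(blob((H<25)&(S>80)&(V>30)),key=cv2.contourArea); print(cv2.boundingRect(b));
E
```

```text
position: [0.5931, -0.2531, 0.065]
ft_force: [-0.0, -0.2, -2.7]
time_s: 22.48
position: [0.5935, -0.2532, 0.0652]
tool_rot: [[-0.951, 0.309, -0.0], [0.309, 0.951, 0.0], [0.0, -0.0, -1.0]]
ft_force: [0.1, -0.4, -0.6]
grip_width: 0.0299
gripper_force: 0.0
position: [0.5946, -0.2539, 0.2067]
ft_force: [-0.5, 0.8, 0.8]
(478, 0, 34, 152)
```

View pics/c12.png

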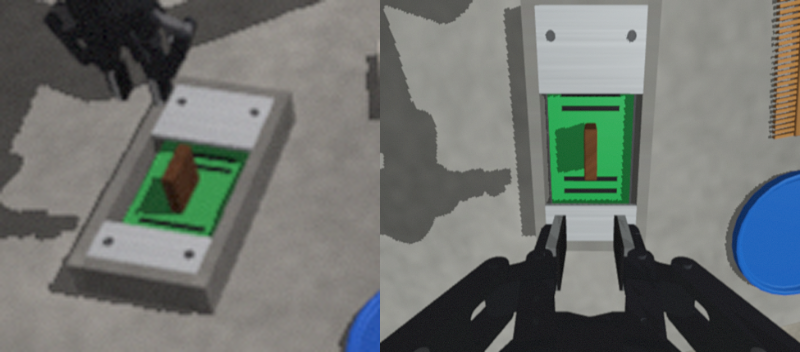

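Run:
```python
from h import *
c=optics.calibration("wrist"); s=env.observe(); print(s["time_s"],(trap(s["position"])*1000).round(1))
def go(f,c,z,conv):
    im=cv2.imread(f); h=cv2.cvtColor(im,cv2.COLOR_BGR2HSV); H,S,V=[h[...,i].astype(int) for i in range(3)]
    g=max(blob((H>50)&(H<80)&(S>110)),key=cv2.contourArea); m=np.zeros(H.shape,np.uint8); cv2.fillPoly(m,[cv2.convexHull(g)],1)
    for b in blob((m>0)&(S<130)&(V<75)):
        if cv2.contourArea(b)>30:
            M=b.reshape(-1,2); (u,v),(a,d),t=cv2.minAreaRect(b); r=cv2.boundingRect(b)
            if r[2]>30: print(f,(u,v),r,(conv(ray(c,[[r[0],v],[r[0]+r[2],v]],z))*1000).round(1).tolist())
    print(cv2.boundingRect(g))
    w=blob((m>0)&((H<20))&(S>90)); 
    if w: print("tab",cv2.boundingRect(w[0]),cv2.boxPoints(cv2.minAreaRect(w[0])).round(1).tolist())
go("pics/w12.png",c,.022,trap)
go("pics/s12.png",optics.calibration("scene"),.022,trap)
```

```text
23.3 [[ 27.3  -1.3 200.9]]
pics/w12.png (256.0, 118.0) (222, 116, 69, 5) [[-30.3, -34.3, 22.0], [-30.4, 33.1, 22.0]]
pics/w12.png (256.0, 207.5) (225, 206, 63, 4) [[62.7, -34.0, 22.0], [62.5, 33.3, 22.0]]
pics/w12.png (256.5, 103.5) (221, 103, 72, 2) [[-43.8, -34.8, 22.0], [-44.0, 34.5, 22.0]]
(204, 103, 106, 119)
tab (249, 135, 16, 62) [[249.0, 135.0], [264.0, 135.0], [264.0, 196.0], [249.0, 196.0]]
(116, 192, 45, 35)
tab (130, 194, 13, 24) [[126.0, 213.0], [136.1999969482422, 192.60000610351562], [146.1999969482422, 197.60000610351562], [136.0, 218.0]]
```

Stripe lengths agree at both ends (67.4 and 67.3 mm on the z 22 plane), and the panel centre is near trap x +15. I'll confirm the height by lightly touching the tab top with shut fingers. Contact is due at TCP z of about 95 mm if it's seated, or 98 mm if it's askew.

```bash
python3 -m jog '[{"linear":[0.15,0,0],"roll":0},{"linear":[0.15,0,0],"roll":0},{"linear":[0,0,0.4],"roll":0},{"linear":[0,0,0.6],"roll":0},{"linear":[0,0,0.6],"roll":0},{"linear":[0,0,0.4],"roll":0},{"linear":[0,0,0.25],"roll":0},{"linear":[0,0,0.1],"roll":0},{"linear":[0,0,0],"roll":0},{"linear":[0,0,0],"roll":0}]' -1 | grep -E "pos|ft|wid"; for i in 1; do python3 -m jog '[{"linear":[0,0,0.03],"roll":0},{"linear":[0,0,0],"roll":0},{"linear":[0,0,0],"roll":0}]'| grep -E "pos|ft"; done; python3 -m jog '[{"linear":[0,0,0.03],"roll":0},{"linear":[0,0,0],"roll":0},{"linear":[0,0,0],"roll":0}]'| grep -E "pos|ft"
```

```text
position: [0.5823, -0.2497, 0.108]
ft_force: [-0.3, 0.2, -0.2]
grip_width: -0.0002
position: [0.5823, -0.2496, 0.1067]
ft_force: [0.4, 0.1, -0.5]
position: [0.5821, -0.2495, 0.1049]
ft_force: [0.6, -0.1, 2.0]
```

```bash
python3 -m jog '[{"linear":[0,0,0.02],"roll":0},{"linear":[0,0,0],"roll":0},{"linear":[0,0,0],"roll":0}]'| grep -E "pos|ft"; python3 -c '
from h import *
im,c=shot("wrist","w13");shot("scene","s13"); s=env.observe();print(s["ft_force"],s["position"],s["time_s"])
b=cv2.imread("pics/s13.png")[120:270,60:210];cv2.imwrite("pics/c13.png",np.hstack([cv2.resize(b,(390,390),interpolation=cv2.INTER_CUBIC),cv2.resize(im[:,:,::-1][130:330,150:360],(410,390),interpolation=cv2.INTER_CUBIC)]))'
```

```text
position: [0.5821, -0.2495, 0.104]
ft_force: [0.7, -0.3, -0.4]
[-0.33136687 -0.37524772  0.73169151] [ 0.58210215 -0.24949234  0.10402417] 24.9833
```

View pics/c13.png

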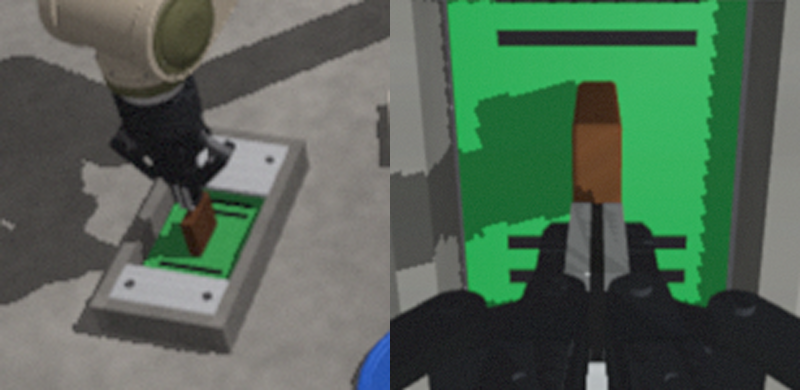

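That 2 N reading was noise: the shut fingers (tips at about (600,205) in the right crop) are still just above the tab. I'll keep going.

```bash
J(){ grep -E "pos|ft"; }; python3 -m jog '[{"linear":[0,0,0.05],"roll":0},{"linear":[0,0,0.04],"roll":0},{"linear":[0,0,0],"roll":0}]'|J; python3 -m jog '[{"linear":[0,0,0.03],"roll":0},{"linear":[0,0,0],"roll":0},{"linear":[0,0,0],"roll":0}]'|J; python3 -m jog '[{"linear":[0,0,0.03],"roll":0},{"linear":[0,0,0],"roll":0},{"linear":[0,0,0],"roll":0}]'|J;python3 -m jog '[{"linear":[0,0,0.03],"roll":0},{"linear":[0,0,0],"roll":0},{"linear":[0,0,0],"roll":0}]'|J
```

```text
position: [0.5819, -0.2494, 0.0999]
ft_force: [0.2, 0.1, -0.1]
position: [0.5821, -0.2495, 0.0992]
ft_force: [-0.4, 0.6, 0.5]
position: [0.5821, -0.2495, 0.098]
ft_force: [0.1, -0.3, -0.5]
position: [0.5821, -0.2495, 0.0967]
ft_force: [-0.0, -0.2, 0.3]
```

```bash
J(){ grep -E "pos|ft"; }; python3 -m jog '[{"linear":[0,0,0.03],"roll":0},{"linear":[0,0,0],"roll":0},{"linear":[0,0,0],"roll":0}]'|J; python3 -m jog '[{"linear":[0,0,0.03],"roll":0},{"linear":[0,0,0],"roll":0},{"linear":[0,0,0],"roll":0}]'|J
```

```text
position: [0.5821, -0.2495, 0.0955]
ft_force: [-1.2, 0.2, 1.0]
position: [0.5822, -0.2495, 0.0948]
ft_force: [-0.5, 0.4, 3.7]
```

Contact comes at about 95 mm, exactly the seated height. I'll withdraw and hand in.

```bash
python3 -m jog '[{"linear":[0,0,-0.2],"roll":0},{"linear":[0,0,-0.5],"roll":0},{"linear":[0,0,-0.6],"roll":0},{"linear":[0,0,-0.6],"roll":0},{"linear":[0,0,-0.4],"roll":0},{"linear":[0,0,0],"roll":0},{"linear":[0,0,0],"roll":0}]' | grep -E "time|pos|ft"; python3 -c '
from rig import env
print(env.close_job())'
```

```text
time_s: 27.07
position: [0.5822, -0.2495, 0.187]
ft_force: [0.4, -0.4, -1.3]
the job is handed in; nothing more can be done
None
```

I put the green panel back in the trap, slid it up against the hidden stop, let go of it and handed the job in at about 27 s; a light touch on its handle found it at seated height. No verdict came back. I tilted the panel by pressing it on the pink look-alike's handle, which may have shifted that one a little, and I made no move near the soap dish, comb or bucket lid.

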